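Lift the hot egg with the tongs

ROBOT

A 6-joint arm with a two-finger parallel gripper is mounted at the origin on the work surface. World frame = base frame: x ahead of the robot, y to its left, z up, the work surface at z = 0. Lengths are in mm, angles in rad, forces in N, time in s.
With the tool pointing down it reaches from about 350 to 850 mm from the base axis. Payload 8.1 kg.
Tool frame: the origin (TCP) lies at the very end of the fingers, on their centre line; the grasp point (between the pads) lies 19 mm behind it; z points along the fingers, y is the line along which they close (so a half turn about z gives the same grasp; the last joint's range is limited). The gripper opens to 93 mm and grips with 3 to 60 N. Pads are 15 mm wide; open, the fingers measure 128 mm over their backs; the gripper's body (75 mm by 188 mm) begins 65 mm behind the grasp point.
Start: joints at [1.087, 0.13, 1.488, -0, 1.523, -0.085], TCP at [232.967, 552.93, 218.635] pointing down, gripper open.
Joint ranges: [-2.96, 2.96], [-0.89, 2.26], [0.02, 2.5], [-1.34, 4.48], [0, 2.73], [-2.66, 2.66]. Speed limits (rad/s): [2.39, 2.39, 2.79, 3.14, 3.14, 3.14].

INTERFACE

Orientations are given as a unit quaternion [x, y, z, w].
In Python, from station import telemetry, viewer, robot gives the robot as it stands. The module is installed in compiled form; this text tells all that it offers.
- The arm moves only by the tool step_arm, never from a script. Its argument "motion" is one flat list of numbers, 6 for each row, row after row: the shift along the tool's x, y, z in cm, then the turn, a rotation vector about the tool's x, y, z in rad. In form: [dx, dy, dz, wx, wy, wz, dx, dy, dz, wx, wy, wz, ...]. A call has 1 to 20 rows; each row shifts and turns the commanded pose from where the row before left it, along the tool's axes as they then stand; what a row does not reach is not made up. A row lasts 1/10 s, in which the tool goes at most 50 mm and 8.59 degrees, less where a joint would pass 70% of its speed; a pose out of reach is approached as far as the arm can. A call is refused whole if a number of a shift passes 5 or a number of a turn 0.15, either way. A call with a gripper value outside its range is refused whole. "gripper" is the closure, from 0 (fully open) to 1 (shut), set as the call begins (left out, the last holds). The fingers move at their own pace and stop on an object; the grip force is fixed at half the most. Time passes only in rows, so rows that do not move let the fingers close. It gives the time, the measured TCP pose, the force, the opening and the grip force at its end, in the units of the state.
- telemetry.get_obs(): the state, without advancing time (a new reading comes with each control period).
- viewer.grab_frame(name): name is "side" or "top" or "wrist"; returns the picture (400x640x3 uint8, red, green, blue); there is no depth.
- viewer.calibration(name): a dict with "intrinsics" (3x3 intrinsics, pixels), "cam_to_world" (4x4, takes a point from camera to world coordinates). Camera axes: x right, y down, z forward; pixel columns grow to the right and rows downward; lengths in mm; the calibration is good to about 2 mm. A picture is of the moment at which its call begins: read the wrist's pose just before it. calibration takes no time and is no camera call; for the wrist camera it gives the pose at the moment of the call.
- robot.sign_off(): hands the job in; it is judged then, once.
The state is a dict: "time_s": time; "joint_pos": joint angles; "joint_vel": joint speeds; "joint_torque": joint torques, N m; "position": TCP position; "ee_rot": TCP orientation; "contact_force": force on the tool from outside, world axes, zero at the start; "moment": the same for the moment, N m; "finger_gap": opening from 0.0 (shut) to 1.0 (fully open); "finger_force": force on a finger pad.
Only numpy, scipy, OpenCV 4.12 (cv2) and the standard library are available. Lean on these libraries where they do the work, as an engineer would, in place of code of your own. Each camera call takes 0.05 s, during which the arm holds its last target. There are 200 camera calls.

TASK

The boiled egg is too hot to touch: pick up the kitchen tongs by their two arms, take the egg out of its egg cup with them, and hold it over the middle of the small bowl with at least three centimetres of air between egg and rim, ready to be rinsed. Squeeze gently so that it does not crack, never touch it with the gripper, do not drop it, and leave everything else standing where it is. Finish while still holding the egg still in the tongs, high over the bowl: nothing is put down or let go.

Things in the scene. Friction and masses are not known exactly. Their poses are not given: they have to be found in the camera images.
- tongs: Bare metal spring tongs, 268 mm long, 115 g, lying flat on the rest: two arms side by side, joined by a small block at the rear, spreading to two paddles in front. Origin on the midline, 120 mm ahead of the hinges, at the arms' underside. x along the midline to the paddles, y to the left arm, z up. Arms 14 mm high, 4 mm thick; paddles 36 mm long, 18 mm high, all from z 0 up.
- tongs_grip (a point): Where to grip: midway between the black rubber grip pads on the arms (40 mm long, 22 mm high), near the centre of mass, 7 mm above the tongs' origin. Width over the pads 61 mm relaxed, 41 mm when the paddles hold the egg. The springs push each arm out with 7 N relaxed, 12 N at 41 mm. Squeezed to about 53 mm they can be carried, paddles still about 68 mm apart.
- tongs_tips (a point): Point on the midline midway between the two paddles' centres, 105 mm ahead of the tongs' origin and 9 mm above it: the egg's centre belongs here when the paddles close. Inner faces 82 mm apart when relaxed; each mm squeezed at the grip closes them 1.9 mm. About half of the grip force beyond the springs' reaches the egg.
- tongs_left: Left arm of the tongs (their +y side) with its paddle, hinged on the rear block about a vertical axis 120 mm behind the tongs' origin. Origin at the arm's underside at the grip, 28 mm left of the tongs' origin when relaxed. Axes parallel to the tongs' when relaxed; turns inward by up to 0.16 rad when squeezed (0.085 with the paddles parallel, 44 mm apart).
- tongs_right: Right arm of the tongs (the -y side), the mirror image of the left one.
- tongs_rest: Wooden tongs rest fixed to the counter: foot plate 210 x 50 mm, 5 mm thick, with two cross ribs that carry the tongs, 132 mm behind (17 mm high) and 60 mm ahead (20 mm high, 115 mm wide) of its origin; between them the tongs span free, their arms' underside 20 mm above the counter. Origin on the counter, about under the tongs' origin; x along the tongs.
- egg: Brown hen's egg, 44 mm in diameter and 58 mm high, about 58 g, upright in one of the egg cups. Origin at its lower end, z along the egg. It cracks if a paddle presses it with more than 50 N.
- egg_center (a point): Centre of the egg, 29 mm from its lower end; at the start about 65 mm above the counter.
- eggcup: White ceramic egg cup that holds the egg, loose, 50 mm high, foot 50 mm and rim 45 mm in diameter. Origin at the centre of its underside, z up. The egg stands 44 mm out of it and its centre is about 15 mm above the rim. The cup stands left or right of the tongs; the bowl is on the other side.
- bowl: Small steel bowl, loose, empty, 130 mm in diameter at the rim and 55 mm high. Origin at the centre of its underside, z up.
- spare_cup: Bystander: an identical egg cup, empty, beyond the tongs.
- salt: Bystander: glass salt shaker, 42 mm in diameter, 78 mm high, beyond the tongs.
- mug: Bystander: blue mug, 80 mm in diameter, 90 mm high, far right.
- soap: Bystander: white soap dispenser, 66 mm in diameter, 157 mm high, far left.

How it is judged (in metres and radians):
On the way, in this order (a step that is already met when the one before it is completed fails the run):
1. the gripper has lifted the tongs at least 20 mm off their rest, the egg still in its cup (contact force between the fingers and tongs above 1 N and height (world z) of tongs above 0.04 m and contact force between tongs and tongs_rest below 0.1 N and contact force between egg and eggcup above 0.1 N), for 0.2 s.
2. the egg is lifted clear out of its cup between both paddles (contact force between each of tongs_left, tongs_right and egg above 1 N and contact force between egg and eggcup below 0.1 N and height (world z) of egg_center above 0.085 m), for 0.2 s.
At the end, for the whole second after the job is handed in: Egg gripped by both paddles (over 1 N each), tongs held by the gripper, nothing else bearing on either; egg centre within 40 mm of the bowl's centre line, over 112 mm above the counter (28 mm of air over the rim), under 0.05 m/s; egg cup and bowl upright (horizontal distance between egg_center and bowl below 0.04 m and height (world z) of egg_center above 0.112 m and contact force between each of tongs_left, tongs_right and egg above 1 N and contact force between the fingers and tongs above 1 N and height (world z) of tongs above 0.06 m and contact force between each of egg, tongs and bowl below 0.1 N and contact force between each of egg, tongs and eggcup below 0.1 N and contact force between egg and the arm below 0.1 N and contact force between tongs and tongs_rest below 0.1 N and contact force between tongs and spare_cup below 0.1 N and contact force between tongs and salt below 0.1 N and contact force between tongs and mug below 0.1 N and contact force between tongs and soap below 0.1 N and linear speed of egg below 0.05 m/s and angle between each of eggcup, bowl's own z axis and vertical below 0.15 rad); the arm keeps its last pose, push and grip.
It fails at once if the robot touches the egg (contact force between any of the fingers, the arm and egg above 0.3 N).
It fails at once if the egg is cracked: a paddle presses it with more than 50 N (contact force between any of tongs_left, tongs_right and egg above 50 N).
It fails at once if the egg is dropped (height (world z) of egg_center below 0.045 m or contact force between egg and bowl above 0.3 N).
It fails at once if a cup or the bowl is knocked over or pushed away by more than 30 mm (distance of any of eggcup, bowl from where it was at the start of the episode above 0.03 m or angle between any of eggcup, bowl's own z axis and vertical above 0.6 rad).
It fails at once if a bystander is moved by more than 20 mm (distance of any of spare_cup, salt, mug, soap from where it was at the start of the episode above 0.02 m).
It also fails if it takes over 48 s, if anything falls off the work surface, if the arm or the gripper's body presses on something with over 40 N, if the wrist force passes 120 N, or if a joint passes its speed limit or range.

## Working session

There is one attempt and no reset: what is moved stays moved. The work goes in short steps, Python scripts to look and compute and a tool call to move; the robot and the scene stay as the last step left them, time stands still between calls to the robot, and variables do not carry over. Pictures are saved under pics/ and viewed, at most 10 in all, crops included, and the job is handed in when it is done.

Besides the shell and the picture viewer there is one more tool, called after ">>>" as name(argument=value, ...), one argument or row to a line, values as JSON. step_arm: Moves the arm, as the interface text tells. Its arguments: {"type":"object","properties":{"motion":{"type":"array","items":{"type":"number"}},"gripper":{"type":"number"}},"required":["motion"]}

```bash
mkdir -p pics
python3 - <<'E'
from station import telemetry, viewer, robot
import cv2
o=telemetry.get_obs();print(o)
for n in("top","side"):
    f=viewer.grab_frame(n);cv2.imwrite(f"pics/{n}0.png",f[:,:,::-1]);c=viewer.calibration(n);print(c)
E
```

```text
{'time_s': 0.0, 'joint_pos': array([ 1.08662619e+00,  1.31150010e-01,  1.48928482e+00,  1.30369298e-05,
        1.52296305e+00, -8.53739059e-02]), 'joint_vel': array([-0.00016819,  0.0016894 , -0.00076595, -0.00142001, -0.00063058,
       -0.00111094]), 'joint_torque': array([ 4.31647959e-04, -5.59851480e+01, -4.91753089e+01,  7.68614095e-02,
        3.57806298e-02, -1.78747046e-04]), 'position': array([232.6845412 , 552.43694153, 217.5910472 ]), 'ee_rot': array([ 1.98079636e-01,  9.80185515e-01, -8.64434438e-04, -2.59828168e-04]), 'contact_force': array([-0.6574532 , -0.19553225, -0.23523721]), 'moment': array([-0.01612261, -0.09055916, -0.0016415 ]), 'finger_force': 0.0, 'finger_gap': 0.9996028604899798}
{'intrinsics': array([[499.60251085,   0.        , 325.8960653 ],
       [  0.        , 499.60251085, 194.26482869],
       [  0.        ,   0.        ,   1.        ]]), 'cam_to_world': array([[-1.32976520e-02, -9.93018955e-01,  1.17202933e-01,
         4.14110135e+02],
       [-9.99894700e-01,  1.25246334e-02, -7.32962331e-03,
         2.53741045e+01],
       [ 5.81053111e-03, -1.17288059e-01, -9.93080938e-01,
         1.50114294e+03],
       [ 0.00000000e+00,  0.00000000e+00,  0.00000000e+00,
         1.00000000e+00]])}
{'intrinsics': array([[455.67895143,   0.        , 319.64527431],
       [  0.        , 455.67895143, 200.39865705],
       [  0.        ,   0.        ,   1.        ]]), 'cam_to_world': array([[-9.82689618e-01, -1.09766726e-01,  1.49239341e-01,
         3.50990562e+02],
       [-1.83594094e-01,  4.69235772e-01, -8.63777170e-01,
         1.29320396e+03],
       [ 2.47855550e-02, -8.76224318e-01, -4.81265644e-01,
         7.95919230e+02],
       [ 0.00000000e+00,  0.00000000e+00,  0.00000000e+00,
         1.00000000e+00]])}
```

View pics/top0.png

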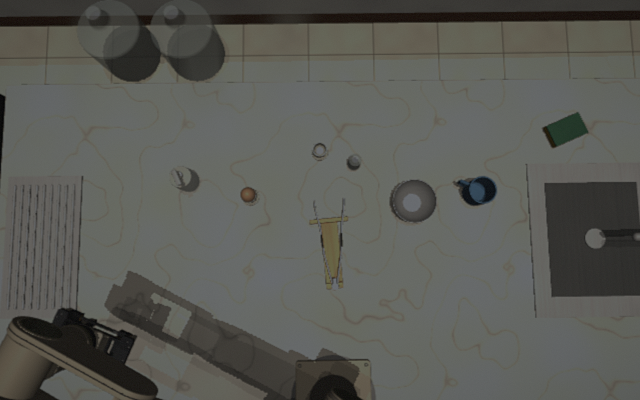

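View pics/side0.png

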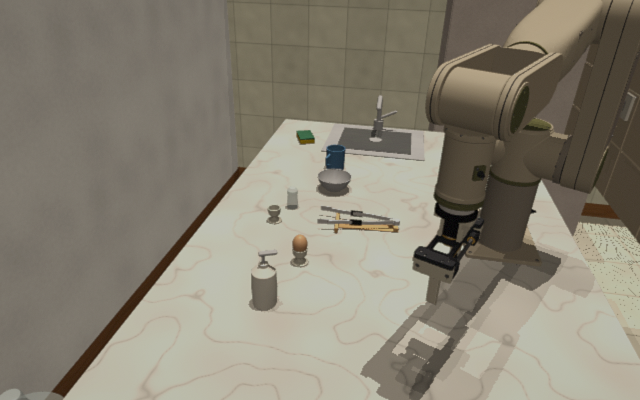

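The top view shows the egg at about (248,194), bowl (413,201), black pads (322,240)/(341,240), paddles (314,205)/(344,205), rear block (335,285), soap (182,178), spare cup (320,150), salt (354,161) and mug (480,190). In the side view the egg is at (300,243) and the bowl at (334,180).

```bash
cat > h.py <<'E'
from station import telemetry, viewer, robot
import cv2, numpy as np
def ray(c,uv):
    K=c["intrinsics"];T=c["cam_to_world"]
    d=T[:3,:3]@np.linalg.inv(K)@np.array([uv[0],uv[1],1.]);return T[:3,3],d
def onz(c,uv,z):
    p,d=ray(c,uv);return p+d*(z-p[2])/d[2]
def blobs(mask,amin=8):
    n,l,s,ce=cv2.connectedComponentsWithStats(mask.astype(np.uint8))
    return [(s[i,4],ce[i],s[i,:4]) for i in range(1,n) if s[i,4]>=amin]
def tri(c1,u1,c2,u2):
    p,d=ray(c1,u1);q,e=ray(c2,u2)
    t=np.linalg.lstsq(np.c_[d,-e],q-p,rcond=None)[0]
    return (p+d*t[0]+q+e*t[1])/2, np.linalg.norm(p+d*t[0]-q-e*t[1])
E
python3 - <<'E'
from h import *
np.set_printoptions(precision=1,suppress=True)
t=cv2.imread("pics/top0.png");s=cv2.imread("pics/side0.png")
ct=viewer.calibration("top");cs=viewer.calibration("side")
ht=cv2.cvtColor(t,cv2.COLOR_BGR2HSV).astype(int);hs=cv2.cvtColor(s,cv2.COLOR_BGR2HSV).astype(int)
print(ht[194,248],ht[240,322],ht[250,332],ht[201,413],ht[100,300],hs[243,300])
m=(ht[...,0]<16)&(ht[...,1]>90);m[:150]=0;m[300:]=0
eb=[b for b in blobs(m)];print("egg top",eb)
m=(hs[...,0]<16)&(hs[...,1]>90);m[:225]=0;m[265:]=0;m[:,:280]=0;m[:,320:]=0
es=blobs(m);print("egg side",es)
e=max(eb,key=lambda b:b[0]);
print(onz(ct,e[1],70), [tri(ct,e[1],cs,b[1]) for b in es if b[0]>30])
m=ht[...,2]<45;m[:225]=0;m[255:]=0;m[:,:310]=0;m[:,355:]=0
for b in blobs(m,5): print("pad",b,onz(ct,b[1],40))
m=(ht[...,0]>15)&(ht[...,0]<32)&(ht[...,1]>90);m[:190]=0;m[300:]=0;m[:,:300]=0;m[:,360:]=0
ys,xs=np.where(m);print("wood",len(xs));r=cv2.minAreaRect(np.c_[xs,ys].astype(np.float32));print(r)
crop=t[140:300,230:450];cv2.imwrite("pics/crop0.png",cv2.resize(np.clip(crop*1.7,0,255).astype(np.uint8),None,fx=3.6,fy=3.6,interpolation=cv2.INTER_CUBIC))
for n,uv in dict(bowl=(413,201),egg=(248,194),soap=(182,178),spare=(320,150),salt=(354,161),mug=(480,190)).items(): print(n,onz(ct,uv,50))
E
```

```text
[ 19  84 103] [ 19 105  46] [ 22  94 103] [107  16 111] [ 90   7 106] [ 15 121 148]
egg top [(np.int32(129), array([247.5, 194.1]), array([241, 188,  14,  13], dtype=int32))]
egg side [(np.int32(177), array([299.4, 243.6]), array([293, 235,  14,  17], dtype=int32))]
[586.3 240.8  70. ] [(array([587.3, 241.8,  63. ]), np.float64(0.4160488227442938))]
pad (np.int32(18), array([340.7, 238.6]), array([340, 233,   2,  13], dtype=int32)) [456.  -26.9  40. ]
pad (np.int32(7), array([321., 238.]), array([321, 235,   1,   7], dtype=int32)) [458.4  30.6  40. ]
wood 395
((335.7034606933594, 251.94140625), (68.92774963378906, 25.993236541748047), 85.2363510131836)
bowl [ 562.3 -239.7   50. ]
egg [589.  242.3  50. ]
soap [638.7 435.8  50. ]
spare [717.3  30.3  50. ]
salt [683.1 -69.5  50. ]
mug [ 592.3 -437.5   50. ]
```

View pics/crop0.png

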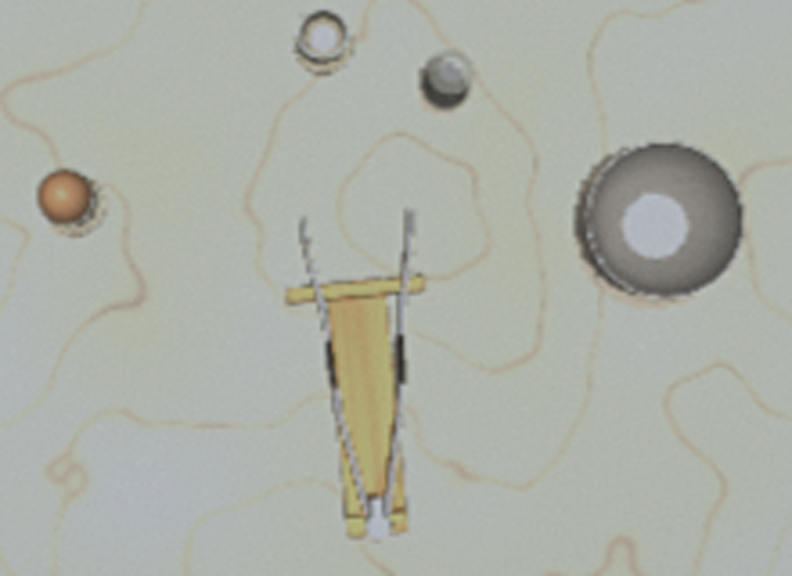

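The crop shows the tongs on the rest: rear block (376,515), pads (331,362)/(401,358), paddle tips (303,225)/(410,215), so the yaw is about 0.05 rad. The egg is left at world (587,241), and the bowl right at about (562,-240).

>>> step_arm(
  motion=[0, 0, 0, 0, 0, -0.113, 0, 0, 0, 0, 0, -0.113, 0, 0, 0, 0, 0, -0.113, 0, 0, 0, 0, 0, -0.113, -1.22, -3.5, 0, 0, 0, 0, -1.22, -3.5, 0, 0, 0, 0, -1.22, -3.5, 0, 0, 0, 0, -1.22, -3.5, 0, 0, 0, 0, -1.22, -3.5, 0, 0, 0, 0, -1.22, -3.5, 0, 0, 0, 0, -1.22, -3.5, 0, 0, 0, 0, -1.22, -3.5, 0, 0, 0, 0, -1.22, -3.5, 0, 0, 0, 0, -1.22, -3.5, 0, 0, 0, 0, -1.22, -3.5, 0, 0, 0, 0, -1.22, -3.5, 0, 0, 0, 0, -1.22, -3.5, 0, 0, 0, 0, -1.22, -3.5, 0, 0, 0, 0, -1.22, -3.5, 0, 0, 0, 0, -1.22, -3.5, 0, 0, 0, 0],
  gripper=0,
)

```text
time_s: 2.1
position: [457.8, 2.6, 218.3]
ee_rot: [-0.027, 1.0, 0.0, -0.0]
contact_force: [0.1, 0.1, 0.5]
finger_gap: 1.001
finger_force: 0.0
```

Run:
```python
from h import *
import pickle
o=telemetry.get_obs();c=viewer.calibration("wrist");f=viewer.grab_frame("wrist");print(o["time_s"],o["position"],o["ee_rot"],c)
cv2.imwrite("pics/w1.png",f[:,:,::-1]);pickle.dump(c,open("w1.pkl","wb"))
```

```text
2.1 [457.77300451   2.60041186 218.33720837] [-2.65389719e-02  9.99647765e-01  7.61189856e-05 -1.55235749e-04] {'intrinsics': array([[303.54544498,   0.        , 317.24568109],
       [  0.        , 303.54544498, 207.17562989],
       [  0.        ,   0.        ,   1.        ]]), 'cam_to_world': array([[-5.19002984e-02,  9.54321550e-01,  2.94239252e-01,
         3.75342696e+02],
       [ 9.98652153e-01,  4.94532576e-02,  1.57560057e-02,
        -7.11392671e-01],
       [ 4.85206323e-04,  2.94660404e-01, -9.55601910e-01,
         3.83812142e+02],
       [ 0.00000000e+00,  0.00000000e+00,  0.00000000e+00,
         1.00000000e+00]])}
```

View pics/w1.png

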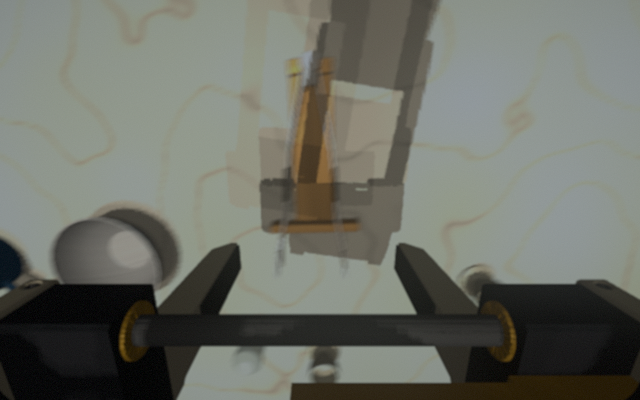

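The wrist view shows the tongs with the rear block at (308,65), front rib spanning (271,228)–(358,226), paddle tips at (280,268)/(345,268), and the bowl at (108,255).

Run:
```python
from h import *
import pickle
np.set_printoptions(precision=1,suppress=True)
c=pickle.load(open("w1.pkl","rb"));f=cv2.imread("pics/w1.png");h=cv2.cvtColor(f,cv2.COLOR_BGR2HSV).astype(int)
m=(h[...,0]<26)&(h[...,1]>125);m[:40]=0;m[245:]=0;m[:,:255]=0;m[:,370:]=0
# front rib
rows=[r for r in range(215,240) if m[r].sum()>60];print("rib rows",rows)
xs=[np.where(m[r])[0][[0,-1]] for r in rows]
for r,x in zip(rows,xs): print(r,x,onz(c,(x[0],r),20),onz(c,(x[1],r),20))
ctop=viewer.calibration("top");t=cv2.imread("pics/top0.png")
# top view: bright-corrected rib ends, pads, rear from crop pixels
for n,uv,z in (("rear",(376,515),34),("padR",(401,358),38),("padL",(331,362),38),("tipL",(303,222),38),("tipR",(410,212),38),("ribL",(288,296),20),("ribR",(424,283),20)):
    print(n,onz(ctop,(230+(uv[0]+.5)/3.6-.5,140+(uv[1]+.5)/3.6-.5),z))
x0,y0,x1,y1=250,50,380,280
cv2.imwrite("pics/w1c.png",cv2.resize(np.clip(f[y0:y1,x0:x1]*1.8,0,255).astype(np.uint8),None,fx=2.6*1,fy=2.6,interpolation=cv2.INTER_CUBIC))
# bowl in the top view
ht=cv2.cvtColor(t,cv2.COLOR_BGR2GRAY)
e=cv2.HoughCircles(cv2.GaussianBlur(ht[160:250,370:460],(3,3),0),cv2.HOUGH_GRADIENT,1,50,param1=60,param2=12,minRadius=18,maxRadius=28)
print(e); 
for q in e[0][:2]: print("bowl",onz(ctop,(370+q[0],160+q[1]),55), q[2]*2*1450/499.6)
```

```text
rib rows []
rear [329.   -5.7  34. ]
padR [454.5 -27.8  38. ]
padL [452.   28.9  38. ]
tipL [566.4  50.4  38. ]
tipR [573.5 -37.2  38. ]
ribL [507.1  63.7  20. ]
ribR [516.4 -48.5  20. ]
[[[43.5 40.5 22.1]]]
bowl [ 563.3 -240.3   55. ] 128.28262
```

View pics/w1c.png

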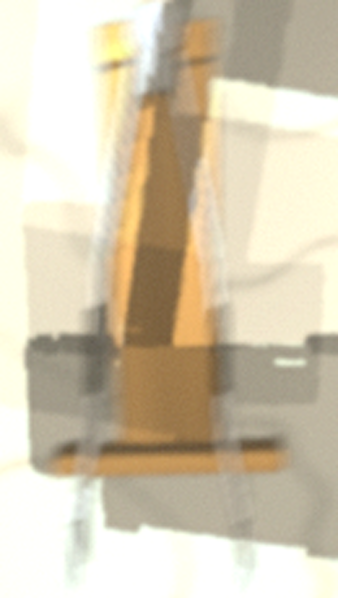

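Run:
```python
from h import *
import pickle
np.set_printoptions(precision=1,suppress=True)
c=pickle.load(open("w1.pkl","rb"))
for n,uv,z in (("rear",(152,93),34),("padR",(95,350),38),("padL",(221,348),38),("tipR",(77,582),38),("tipL",(246,576),38),("ribR",(50,463),20),("ribL",(288,461),20)):
    print(n,onz(c,(250+uv[0]/2.6,50+uv[1]/2.6),z))
```

```text
rear [347.3 -11.4  34. ]
padR [456.2 -32.2  38. ]
padL [452.4  24.2  38. ]
tipR [573.4 -38.4  38. ]
tipL [565.8  44.3  38. ]
ribR [518.5 -54.7  20. ]
ribL [511.4  62.3  20. ]
```

>>> step_arm(
  motion=[0.3, -0.3, 2, 0, 0, -0.01, 0, 0, 2, 0, 0, 0, 0, 0, 2, 0, 0, 0, 0, 0, 2, 0, 0, 0, 0, 0, 2, 0, 0, 0, 0, 0, 0, 0, 0, 0, 0, 0, 0, 0, 0, 0, 0, 0, 0, 0, 0, 0],
)

```text
time_s: 2.95
position: [455.6, 1.0, 119.9]
ee_rot: [-0.032, 0.999, -0.0, 0.001]
contact_force: [0.2, 0.0, 0.7]
finger_gap: 1.001
finger_force: 0.0
```

Run:
```python
from h import *
import pickle
o=telemetry.get_obs();c=viewer.calibration("wrist");f=viewer.grab_frame("wrist");print(o["time_s"],o["position"],o["ee_rot"])
pickle.dump(c,open("w2.pkl","wb"));b=f[:,:,::-1]
cv2.imwrite("pics/w2.png",b)
cv2.imwrite("pics/w2c.png",cv2.resize(np.clip(b[0:300,180:460]*1.8,0,255).astype(np.uint8),None,fx=2,fy=2,interpolation=cv2.INTER_CUBIC))
```

```text
2.95 [455.56113202   0.96583473 119.89227378] [-3.16283180e-02  9.99499386e-01 -9.82245295e-05  7.85906515e-04]
```

View pics/w2c.png

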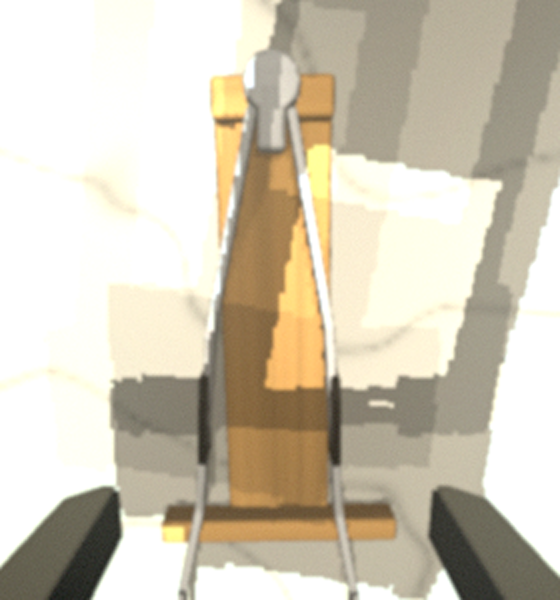

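The sharp wrist crop shows the pads at (204,420)/(335,420), rib from (163,523) to (395,521), rear block (271,80), and both fingers straddling the tongs.

Run:
```python
from h import *
import pickle
np.set_printoptions(precision=1,suppress=True)
c=pickle.load(open("w2.pkl","rb"))
P=lambda u,v,z:onz(c,(180+u/2,v/2),z)
for n,u,v,z in (("rear",271,80,36),("padR",204,420,38),("padL",335,420,38),("padLfront",335,463,38),("padLback",335,378,38),("ribR",163,508,20),("ribL",395,506,20)):
    print(n,P(u,v,z))
a=(P(204,420,38)+P(335,420,38))/2;r=P(271,80,36);b=(P(163,508,20)+P(395,506,20))/2
print(a,b,np.arctan2(*(a-r)[[1,0]]),np.arctan2(*(b-r)[[1,0]]))
# finger inner-edge midline check: project grasp point line
o=telemetry.get_obs();print(o["position"])
```

```text
rear [321.9  -7.6  36. ]
padR [453.9 -28.3  38. ]
padL [450.4  27.6  38. ]
padLfront [470.   29.4  38. ]
padLback [432.   25.9  38. ]
ribR [505.4 -48.5  20. ]
ribL [497.4  62.6  20. ]
[452.1  -0.3  38. ] [501.4   7.   20. ] 0.05562112044116636 0.08114165290954356
[455.7   0.9 120. ]
```

>>> step_arm(
  motion=[0.3, -0.1, 2, 0, 0, 0, 0, 0, 2, 0, 0, 0, 0, 0, 2, 0, 0, 0, 0, 0, 2, 0, 0, 0, 0, 0, 2, 0, 0, 0, 0, 0, 1.1, 0, 0, 0, 0, 0, 0, 0, 0, 0, 0, 0, 0, 0, 0, 0],
)

```text
time_s: 3.8
position: [452.6, -0.3, 8.5]
ee_rot: [-0.032, 1.0, -0.0, 0.0]
contact_force: [0.2, 0.1, 0.5]
finger_gap: 1.001
finger_force: 0.0
```

>>> step_arm(
  motion=[0, 0, 0, 0, 0, 0, 0, 0, 0, 0, 0, 0, 0, 0, 0, 0, 0, 0, 0, 0, 0, 0, 0, 0, 0, 0, 0, 0, 0, 0, 0, 0, 0, 0, 0, 0, 0, 0, 0, 0, 0, 0, 0, 0, 0, 0, 0, 0],
  gripper=0.43,
)

```text
time_s: 4.6
position: [452.3, -0.4, 8.0]
ee_rot: [-0.032, 1.0, -0.0, 0.0]
contact_force: [0.6, -1.6, 3.5]
finger_gap: 0.572
finger_force: 10.1
```

>>> step_arm(
  motion=[0, 0, -0.3, 0, 0, 0, 0, 0, -0.6, 0, 0, 0, 0, 0, -0.9, 0, 0, 0, 0, 0, -1.2, 0, 0, 0, 0, 0, -1.2, 0, 0, 0, 0, 0, -1.2, 0, 0, 0, 0, 0, -1.2, 0, 0, 0, 0, 0, -1.2, 0, 0, 0, 0, 0, -1.2, 0, 0, 0, 0, 0, -1.2, 0, 0, 0, 0, 0, -1.2, 0, 0, 0, 0, 0, -0.6, 0, 0, 0, 0, 0, 0, 0, 0, 0, 0, 0, 0, 0, 0, 0, 0, 0, 0, 0, 0, 0],
)

```text
time_s: 6.1
position: [451.4, -0.2, 126.9]
ee_rot: [-0.032, 1.0, 0.0, -0.001]
contact_force: [-0.8, 0.2, -1.2]
finger_gap: 0.573
finger_force: 8.9
```

Run:
```python
from h import *
import pickle
o=telemetry.get_obs();c=viewer.calibration("wrist");f=viewer.grab_frame("wrist");print(o["time_s"],o["position"],o["ee_rot"],o["finger_gap"])
cs=viewer.calibration("side");s=viewer.grab_frame("side")[:,:,::-1]
pickle.dump(c,open("w3.pkl","wb"));b=f[:,:,::-1]
w=np.clip(b[0:400,120:520]*1.6,0,255).astype(np.uint8)
s2=cv2.resize(s[120:320,250:450],(400,400),interpolation=cv2.INTER_CUBIC)
cv2.imwrite("pics/w3.png",b);cv2.imwrite("pics/s3.png",s);cv2.imwrite("pics/c3.png",np.hstack([w,s2]))
```

```text
6.1 [ 4.51375727e+02 -1.77112747e-01  1.26866604e+02] [-3.15905241e-02  9.99500679e-01  9.95967952e-05 -6.48575795e-04] 0.5728245883997617
```

View pics/c3.png

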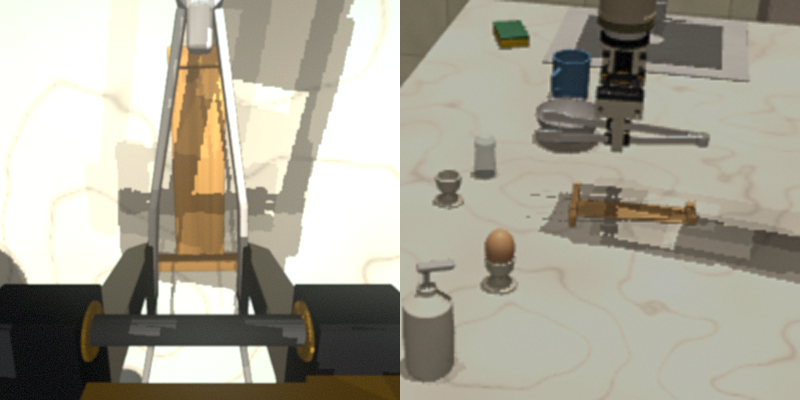

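The left half shows the tongs hanging evenly between the fingers. The right half shows them level in the air, with the egg still in its cup.

>>> step_arm(
  motion=[-0.1, 0.5, 0, 0, 0, 0, -0.2, 1, 0, 0, 0, 0, -0.3, 1.5, 0, 0, 0, 0, -0.4, 2, 0, 0, 0, 0, -0.4, 2, 0, 0, 0, 0, -0.4, 2, 0, 0, 0, 0, -0.4, 2, 0, 0, 0, 0, -0.4, 2, 0, 0, 0, 0, -0.4, 2, 0, 0, 0, 0, -0.4, 2, 0, 0, 0, 0, -0.4, 2, 0, 0, 0, 0, -0.35, 1.9, 0, 0, 0, 0, -0.25, 1.4, 0, 0, 0, 0, -0.1, 0.6, 0, 0, 0, 0, -0.05, 0.3, 0, 0, 0, 0, 0, 0, 0, 0, 0, 0, 0, 0, 0, 0, 0, 0, 0, 0, 0, 0, 0, 0],
)

```text
time_s: 8.0
position: [482.7, 233.6, 127.7]
ee_rot: [-0.031, 1.0, -0.0, -0.0]
contact_force: [-0.1, 0.2, -0.8]
finger_gap: 0.574
finger_force: 8.9
```

Run:
```python
from h import *
o=telemetry.get_obs();print(o["time_s"],o["position"],o["ee_rot"],o["finger_gap"],o["finger_force"])
s=viewer.grab_frame("side")[:,:,::-1];t=viewer.grab_frame("top")[:,:,::-1]
cv2.imwrite("pics/s4.png",s);cv2.imwrite("pics/t4.png",t)
T=cv2.resize(np.clip(t[150:270,210:330]*1.7,0,255).astype(np.uint8),(400,400),interpolation=cv2.INTER_CUBIC)
s2=cv2.resize(s[160:300,250:390],(400,400),interpolation=cv2.INTER_CUBIC)
cv2.imwrite("pics/c4.png",np.hstack([T,s2]))
```

```text
8.0 [482.70703093 233.57009786 127.65173162] [-3.12024036e-02  9.99513084e-01 -7.07020404e-05 -9.87649790e-06] 0.5738018130429152 8.89847069978714
```

View pics/c4.png

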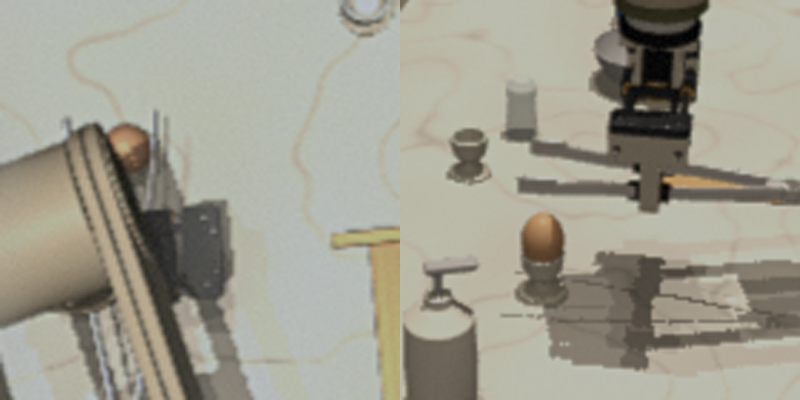

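The top crop shows the paddle tips at (67,122) and (156,113) on either side of the egg (128,147). The side crop shows the tongs level, well above the egg.

Run:
```python
from h import *
ct=viewer.calibration("top");cs=viewer.calibration("side")
P=lambda u,v,z:onz(ct,(210+(u+.5)/3.333-.5,150+(v+.5)/3.333-.5),z)
l=P(67,121,157);r=P(156,111,157);print(l,r,(l+r)/2,np.linalg.norm(l-r))
Q=lambda u,v,z:onz(cs,(250+u/2.857,160+v/2.857),z)
print("side tips L,R at 148",onz(cs,(250+(519-400)/2.857,160+185/2.857),149),onz(cs,(250+(532-400)/2.857,160+146/2.857),149))
t=cv2.imread("pics/s4.png");h=cv2.cvtColor(t,cv2.COLOR_BGR2HSV).astype(int)
m=(h[...,0]<16)&(h[...,1]>90);m[:225]=0;m[265:]=0;m[:,:280]=0;m[:,320:]=0
for b in blobs(m,30): print(b,onz(cs,b[1],65))
```

```text
[598.72294827 275.82454785 157.        ] [606.03482437 203.50969513 157.        ] [602.37888632 239.66712149 157.        ] 72.68357074182326
side tips L,R at 148 [599.85599539 282.52849335 149.        ] [604.57296385 208.87090844 149.        ]
(np.int32(180), array([299.41111111, 243.51666667]), array([293, 235,  14,  17], dtype=int32)) [586.95315858 244.26975332  65.        ]
```

>>> step_arm(
  motion=[-0.15, 0.2, -0.0, 0, 0, 0, 0, 0, 0.3, 0, 0, 0, 0, 0, 0.6, 0, 0, 0, 0, 0, 0.8, 0, 0, 0, 0, 0, 0.8, 0, 0, 0, 0, 0, 0.8, 0, 0, 0, 0, 0, 0.8, 0, 0, 0, 0, 0, 0.8, 0, 0, 0, 0, 0, 0.8, 0, 0, 0, 0, 0, 0.8, 0, 0, 0, 0, 0, 0.8, 0, 0, 0, 0, 0, 0.6, 0, 0, 0, 0, 0, 0.3, 0, 0, 0, 0, 0, 0.2, 0, 0, 0, 0, 0, 0, 0, 0, 0, 0, 0, 0, 0, 0, 0, 0, 0, 0, 0, 0, 0],
)

```text
time_s: 9.8
position: [484.4, 236.4, 44.1]
ee_rot: [-0.032, 0.999, 0.0, 0.0]
contact_force: [-0.3, 0.7, -1.2]
finger_gap: 0.573
finger_force: 8.9
```

Run:
```python
from h import *
o=telemetry.get_obs();print(o["time_s"],o["position"],o["ee_rot"],o["finger_gap"],o["finger_force"])
s=viewer.grab_frame("side")[:,:,::-1];t=viewer.grab_frame("top")[:,:,::-1]
T=cv2.resize(np.clip(t[170:250,220:300]*1.7,0,255).astype(np.uint8),(400,400),interpolation=cv2.INTER_CUBIC)
s2=cv2.resize(s[200:280,270:350],(400,400),interpolation=cv2.INTER_CUBIC)
cv2.imwrite("pics/c5.png",np.hstack([T,s2]))
```

```text
9.8 [484.36710703 236.40963521  44.08037954] [-3.16222514e-02  9.99499815e-01  1.38708290e-04  3.66237790e-04] 0.5727518083716442 8.898425102233887
```

View pics/c5.png

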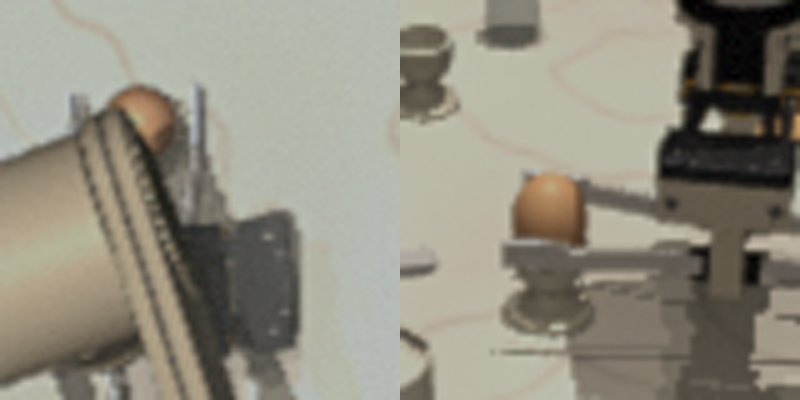

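The top crop shows the paddles at x=77 and x=200 with the egg centred at about 140. The side crop shows the near paddle level with the lower half of the egg, just above the cup rim. I'll close gradually.

>>> step_arm(
  motion=[0, 0, 0, 0, 0, 0, 0, 0, 0, 0, 0, 0, 0, 0, 0, 0, 0, 0, 0, 0, 0, 0, 0, 0],
  gripper=0.49,
)

```text
time_s: 10.3
position: [484.0, 236.2, 43.6]
ee_rot: [-0.032, 1.0, -0.0, -0.0]
contact_force: [0.5, 0.3, -1.1]
finger_gap: 0.518
finger_force: 10.8
```

>>> step_arm(
  motion=[0, 0, 0, 0, 0, 0, 0, 0, 0, 0, 0, 0, 0, 0, 0, 0, 0, 0, 0, 0, 0, 0, 0, 0],
  gripper=0.53,
)

```text
time_s: 10.7
position: [484.0, 236.2, 43.6]
ee_rot: [-0.032, 1.0, -0.0, -0.0]
contact_force: [-0.6, -0.6, -1.2]
finger_gap: 0.479
finger_force: 11.8
```

>>> step_arm(
  motion=[0, 0, 0, 0, 0, 0, 0, 0, 0, 0, 0, 0, 0, 0, 0, 0, 0, 0, 0, 0, 0, 0, 0, 0],
  gripper=0.56,
)

```text
time_s: 11.1
position: [484.1, 236.2, 43.7]
ee_rot: [-0.032, 1.0, -0.0, 0.0]
contact_force: [-0.2, -1.4, -0.4]
finger_gap: 0.449
finger_force: 13.5
```

>>> step_arm(
  motion=[0, 0, 0, 0, 0, 0, 0, 0, 0, 0, 0, 0, 0, 0, 0, 0, 0, 0, 0, 0, 0, 0, 0, 0],
  gripper=0.6,
)

```text
time_s: 11.5
position: [484.1, 236.2, 43.7]
ee_rot: [-0.032, 1.0, -0.0, 0.0]
contact_force: [-0.8, -2.6, 0.5]
finger_gap: 0.439
finger_force: 30.0
```

>>> step_arm(
  motion=[0, 0, -0.1, 0, 0, 0, 0, 0, -0.3, 0, 0, 0, 0, 0, -0.6, 0, 0, 0, 0, 0, -0.8, 0, 0, 0, 0, 0, -0.8, 0, 0, 0, 0, 0, -0.8, 0, 0, 0, 0, 0, -0.8, 0, 0, 0, 0, 0, -0.8, 0, 0, 0, 0, 0, -0.8, 0, 0, 0, 0, 0, -0.8, 0, 0, 0, 0, 0, -0.8, 0, 0, 0, 0, 0, -0.8, 0, 0, 0, 0, 0, -0.8, 0, 0, 0, 0, 0, -0.6, 0, 0, 0, 0, 0, -0.3, 0, 0, 0, 0, 0, -0.1, 0, 0, 0, 0, 0, 0, 0, 0, 0, 0, 0, 0, 0, 0, 0],
)

```text
time_s: 13.3
position: [483.8, 236.2, 143.2]
ee_rot: [-0.032, 1.0, -0.0, -0.0]
contact_force: [0.3, -0.2, -1.0]
finger_gap: 0.434
finger_force: 30.0
```

Run:
```python
from h import *
np.set_printoptions(precision=2,suppress=True)
o=telemetry.get_obs();print(o["time_s"],o["position"],o["ee_rot"],o["finger_gap"],o["finger_force"],o["contact_force"])
cs=viewer.calibration("side");ct=viewer.calibration("top")
def egg(n,c,lo):
    t=viewer.grab_frame(n)[:,:,::-1];h=cv2.cvtColor(np.ascontiguousarray(t),cv2.COLOR_BGR2HSV).astype(int)
    cv2.imwrite(f"pics/{n}6.png",t)
    return blobs((h[...,0]<17)&(h[...,1]>90),30)
for n,c in (("side",cs),("top",ct)):
    for b in egg(n,c,0): print(n,b)
K=cs["intrinsics"];T=np.linalg.inv(cs["cam_to_world"])
p=T@np.array([o["position"][0]+105*.998,o["position"][1]+6.6,o["position"][2]+21,1]);q=K@p[:3];print("expected egg px",q/q[2])
```

```text
13.3 [483.76 236.16 143.18] [-0.03  1.   -0.   -0.  ] 0.43415279841628224 29.970114827156067 [ 0.28 -0.22 -1.03]
side (np.int32(2720), array([138.05, 294.95]), array([ 52, 167, 194, 230], dtype=int32))
side (np.int32(424), array([598.79, 210.81]), array([581, 203,  39,  17], dtype=int32))
side (np.int32(115), array([299.77, 210.27]), array([293, 205,  15,  11], dtype=int32))
top (np.int32(2591), array([478.22,  16.34]), array([314,  11, 326,  12], dtype=int32))
top (np.int32(272), array([244.99,  18.47]), array([224,  15,  43,   9], dtype=int32))
top (np.int32(568), array([34.13, 20.73]), array([ 0, 17, 74,  9], dtype=int32))
top (np.int32(76), array([145.71,  18.84]), array([138,  16,  15,   9], dtype=int32))
top (np.int32(97), array([243.37, 188.78]), array([237, 183,  12,  14], dtype=int32))
expected egg px [299.09 213.03   1.  ]
```

>>> step_arm(
  motion=[0.05, -0.4, 0, 0, 0, 0, 0.1, -0.9, 0, 0, 0, 0, 0.2, -1.5, 0, 0, 0, 0, 0.25, -2.1, 0, 0, 0, 0, 0.3, -2.7, 0, 0, 0, 0, 0.35, -3, 0, 0, 0, 0, 0.35, -3, 0, 0, 0, 0, 0.35, -3, 0, 0, 0, 0, 0.35, -3, 0, 0, 0, 0, 0.35, -3, 0, 0, 0, 0, 0.35, -3, 0, 0, 0, 0, 0.35, -3, 0, 0, 0, 0, 0.35, -3, 0, 0, 0, 0, 0.35, -3, 0, 0, 0, 0, 0.35, -3, 0, 0, 0, 0, 0.3, -2.8, 0, 0, 0, 0, 0.3, -2.6, 0, 0, 0, 0, 0.25, -2.2, 0, 0, 0, 0, 0.2, -1.6, 0, 0, 0, 0],
)

```text
time_s: 15.3
position: [458.1, -236.4, 143.7]
ee_rot: [-0.031, 1.0, -0.0, -0.0]
contact_force: [-0.2, -0.0, -1.5]
finger_gap: 0.435
finger_force: 30.0
```

>>> step_arm(
  motion=[0.1, -0.9, 0, 0, 0, 0, 0.05, -0.3, 0, 0, 0, 0, 0, 0, 0, 0, 0, 0, 0, 0, 0, 0, 0, 0, 0, 0, 0, 0, 0, 0, 0, 0, 0, 0, 0, 0, 0, 0, 0, 0, 0, 0],
)

```text
time_s: 16.0
position: [458.6, -245.9, 143.7]
ee_rot: [-0.032, 0.999, -0.0, 0.0]
contact_force: [-0.6, -0.2, -1.6]
finger_gap: 0.438
finger_force: 30.0
```

Run:
```python
from h import *
np.set_printoptions(precision=3,suppress=True)
cs=viewer.calibration("side");ct=viewer.calibration("top")
P={}
for n,c in (("side",cs),("top",ct)):
    t=np.ascontiguousarray(viewer.grab_frame(n)[:,:,::-1]);h=cv2.cvtColor(t,cv2.COLOR_BGR2HSV).astype(int);P[n]=t
    for b in blobs((h[...,0]<17)&(h[...,1]>90),30): print(n,b)
T=cv2.resize(np.clip(P["top"][150:250,360:460]*1.7,0,255).astype(np.uint8),(400,400),interpolation=cv2.INTER_CUBIC)
s2=cv2.resize(P["side"][110:210,280:380],(400,400),interpolation=cv2.INTER_CUBIC)
cv2.imwrite("pics/c7.png",np.hstack([T,s2]))
o=telemetry.get_obs();print(o["time_s"],o["position"],o["ee_rot"],o["finger_gap"],o["finger_force"])
```

```text
side (np.int32(60), array([336.233, 145.75 ]), array([331, 142,  11,   8], dtype=int32))
side (np.int32(2716), array([138.009, 295.001]), array([ 52, 167, 194, 230], dtype=int32))
side (np.int32(430), array([598.893, 210.856]), array([581, 203,  40,  16], dtype=int32))
top (np.int32(2628), array([477.138,  16.35 ]), array([310,  11, 330,  12], dtype=int32))
top (np.int32(279), array([246.495,  18.505]), array([227,  15,  44,   9], dtype=int32))
top (np.int32(574), array([33.704, 20.707]), array([ 0, 16, 72, 10], dtype=int32))
top (np.int32(76), array([145.645,  19.053]), array([139,  16,  13,   9], dtype=int32))
top (np.int32(158), array([420.335, 196.785]), array([414, 190,  14,  15], dtype=int32))
top (np.int32(52), array([339.019, 283.442]), array([334, 277,   9,  11], dtype=int32))
16.1 [ 458.542 -246.093  143.663] [-0.032  0.999 -0.     0.   ] 0.4363704727179153 29.970158636569977
```

View pics/c7.png

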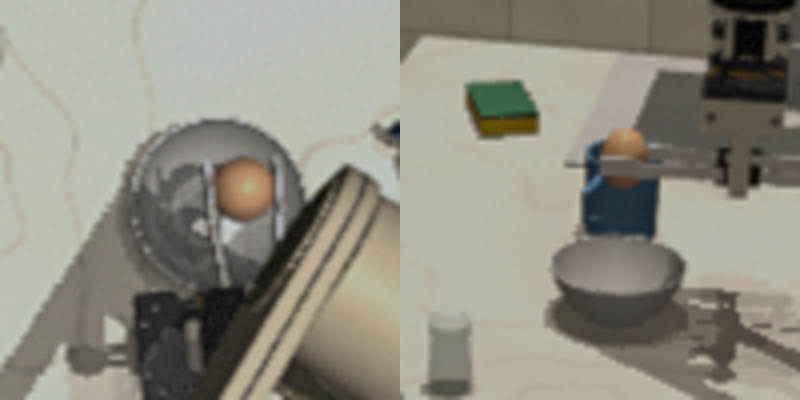

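The picture shows the egg held between both paddles at (245,188), high over the bowl. Corrected for height, that puts it within a few mm of the bowl's centre. The side half shows clear air between egg and rim, so I'm handing in.

Run:
```python
from h import *
print(onz(viewer.calibration("top"),(420.3,196.8),165))
print(robot.sign_off())
```

```text
[ 561.71542489 -238.74306644  165.        ]
the job is handed in; nothing more can be done
None
```

The job is handed in: the egg was held still in the tongs, its centre about 2 mm from the bowl's centre line and about 165 mm above the counter, but the judge returned no result.

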